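Open the water filter's cartridge drawer and take off its cap

ROBOT

A 6-joint arm with a two-finger parallel gripper is mounted at the origin on a cart in front of the work surface, level with it; the furniture and walls round the work are solid. World frame = base frame: x ahead of the robot, y to its left, z up, the work surface at z = 0. Lengths are in mm, angles in degrees, forces in N, time in s.
With the tool pointing down it reaches from about 350 to 850 mm from the base axis. Payload 8.1 kg.
Tool frame: the origin (TCP) lies at the very end of the fingers, on their centre line; the grasp point (between the pads) lies 19 mm behind it (r.grasp_offset is the distance from the TCP to the grasp point, in mm); z points along the fingers, y is the line along which they close (so a half turn about z gives the same grasp; the last joint's range is limited). The gripper opens to 85 mm and grips with 20 to 120 N. Pads are 22 mm wide; open, the fingers measure 114 mm over their backs; the gripper's body (76 mm by 85 mm) begins 54 mm behind the grasp point. The pads swing forward as they close: fully open they stand 13 mm farther back than shut.
Start: joints at [72.055, 7.471, 85.268, -0, 87.261, -4.893], TCP at [135.478, 584.509, 205.392] pointing down, gripper open.
Joint ranges: [-169.43, 169.43], [-51.17, 129.36], [1.28, 143.12], [-76.62, 256.62], [0, 156.53], [-152.29, 152.29]. Speed limits (degrees/s): [136.94, 136.94, 159.86, 180, 180, 180].

INTERFACE

Orientations are given as [roll, pitch, yaw] about the fixed x, y, z axes, in that order (R = Rz(yaw) Ry(pitch) Rx(roll)).
In Python, from bench import r gives the robot as it stands.
- The arm moves only by the tool carry_out, never from a script. Its argument "commands" is a list of rows, each an object with "jaw": the finger opening in m, from 0 to 0.0854; "translation": the shift along the tool's x, y, z in m, a list of three; "spin": the turn about the tool's z in rad. A call has exactly 8 rows; each row shifts and turns the commanded pose from where the row before left it, along the tool's axes as they then stand; what a row does not reach is not made up. A row lasts 1/12 s, in which the tool goes at most 41.7 mm and 7.16 degrees, less where a joint would pass 70% of its speed; a pose out of reach is approached as far as the arm can. A call is refused whole if a number of a shift passes 0.0417 or a number of a turn 0.125, either way. A call with a gripper value outside its range is refused whole. The fingers move at their own pace and stop on an object; "squeeze" is the grip in N (left out, the last holds). Time passes only in rows, so rows that do not move let the fingers close, or fill a call up. It gives the time, the measured TCP pose, the force, the opening and the grip force at its end, in the units of the state.
- r.sense(): the state, without advancing time (a new reading comes with each control period).
- r.snapshot(name): name is "scene" or "side" or "wrist"; returns a dict with "pixels" (384x512x3 uint8, blue, green, red), "K" (3x3 intrinsics, pixels), "extrinsics" (4x4, takes a point from camera to world coordinates). Camera axes: x right, y down, z forward; pixel columns grow to the right and rows downward; lengths in mm; the calibration is good to about 2 mm. A picture is of the moment at which its call begins. There is no depth.
- r.hand_in(): hands the job in; it is judged then, once.
Trained networks look in a picture, given as the dict that the camera call returned (one of the last four; its "shot" number tells which), for a name from the list of things; names that differ only in an ending like _2 or _b are one class to them, and where a whole thing is asked for, a point or a joint stands for the part that bears it (a point fixed in the world has none). Each returns a list of dicts, best first, with "score" (0 to 1); they miss things now and then, are a little off and sometimes report something else, mostly with a low value. They report only what shows in the picture. A call takes as long as a camera call.
- r.spot_in(picture, target): "xy" ([column, row] in pixels, amid what is visible of it).
- r.regions_of(picture, target): "pixels" (384x512 bool, what is visible of it) and "xy" ([column, row] in pixels, amid what is visible of it).
- r.landmark_of(picture, target): "xy" ([column, row] in pixels: a listed point, or the origin of a listed thing).
The state is a dict: "time": time; "joint_pos": joint angles; "qd": joint speeds; "joint_efforts": joint torques, N m; "tool_pos": TCP position; "tcp_rot": TCP orientation; "ft_force": force on the tool from outside, world axes, zero at the start; "wrist_torque": the same for the moment, N m; "finger_gap": finger opening in mm; "grip_force": force on a finger pad.
Only numpy, scipy, OpenCV 4.12 (cv2) and the standard library are available. Lean on these libraries where they do the work, as an engineer would, in place of code of your own. Each camera call takes 0.05 s, during which the arm holds its last target. There are 200 camera calls.

TASK

Pull the drawer of the bench-top water filter fully out by its handle, then take the wing-grip cap off the filter housing in it: nobody remembers which way this one turns, so try it both ways until you find the way that frees it. Lift the cap straight off and finish while holding it, level and still, a few centimetres above the open housing so that it drips back in while I fetch the fresh cartridge; leave the drawer out and the things beside the filter where they are.

Things in the scene. Friction and masses are not known exactly. Their poses are not given: they have to be found in the camera images.
- filter_unit: bench-top water filter, a white box 250 mm deep, 240 mm wide, 145 mm high on the worktop, fixed; origin at the centre of its underside, x points from its drawer front to its back, z up; the shut drawer's front is flush at x = -125 mm; the box's top plate is closed
- filter_drawer (a joint): how far the drawer is out, m: 0 shut, 0.14 fully out against its stop; it slides along the unit's -x and needs about 3 N; it stays where it is left
- drawer_handle (a point): middle of the drawer's bar handle: a level steel bar 11 mm thick and 120 mm long along the unit's y, 35 mm in front of the drawer front, 112 mm above the worktop (33 mm below the unit's top); its axes are the unit's
- neck (a point): centre of the rim of the open white housing (67 mm across, bore 50 mm) that the cap closes; stands in the drawer, 92 mm above the worktop, 52 mm to the +y side of the handle's middle and 65 mm behind the drawer front's inner face; hidden in the unit while shut, 61 mm in front of its top plate when fully out. Axes as the unit's. A lower sealed housing without a wing stands beside it
- cap: grey twist-lock cap on the neck: disc 61 mm across, 9 mm thick, a straight wing grip on top, a plug reaching 18 mm below the rim, 120 g; origin on its axis in the rim's plane, z up, wing along its y. Shut, two lugs under flanges hold it down and the wing lies along the unit's y within 3 degrees. It turns about its z, easily, up to the stops
- cap_grip (a point): middle of the cap's wing grip, 20 mm above the rim: the wing is 13 mm thick (cap's x), 46 mm long (cap's y), from 9 to 31 mm above the rim. Turned 55 to 72 degrees in its opening direction the cap is free to lift straight off (end stop at about 72); the other way it meets a stop after about 10 degrees. Which way opens is not marked and differs from start to start
- new_cartridge: fresh filter cartridge, a white cylinder 33 mm across and 64 mm high standing on the worktop beside the unit; origin at the centre of its underside; leave it
- bowl: small oval bowl, 82 x 102 x 38 mm, beside the unit; leave it
- mill: pepper mill with a crank, 49 x 65 x 135 mm, beside the unit; leave it
- salt: salt shaker, 44 mm across, 90 mm high, beside the unit; leave it

How it is judged (in metres and radians):
On the way, in this order (a step that is already met when the one before it is completed fails the run):
1. the drawer is pulled out (at least 125 of its 140 mm) with the cap still seated and shut (value of joint filter_drawer above 0.125 m and z of cap in the frame of neck below 0.008 m and angle between the x axis of cap and the x axis of neck, either way round below 0.45 rad), for 0.2 s.
2. the cap is turned out of its lock (more than 46 degrees) while still sitting on the neck (angle between the x axis of cap and the x axis of neck, either way round above 0.8 rad and z of cap in the frame of neck below 0.008 m and horizontal distance between cap and neck below 0.008 m), for 0.1 s.
At the end, for the whole second after the job is handed in: the fingers hold the cap 30 to 130 mm above its seat on the neck, its axis within 30 mm of the neck's, level within 17 degrees, still, touching no part of the filter; the drawer is still out by at least 120 of 140 mm (value of joint filter_drawer above 0.12 m and z of cap in the frame of neck between 0.03 and 0.13 m and horizontal distance between cap and neck below 0.03 m and angle between cap's own z axis and vertical below 0.3 rad and linear speed of cap below 0.03 m/s and contact force between cap and the fingers above 1 N and contact force between cap and filter_unit below 0.1 N); the arm keeps its last pose, push and grip.
It fails at once if a bystander is pushed more than 25 mm (distance of any of new_cartridge, bowl, mill, salt from where it was at the start of the episode above 0.025 m).
It also fails if it takes over 54 s, if anything falls off the work surface, if the arm or the gripper's body presses on something with over 40 N, if the wrist force passes 120 N, or if a joint passes its speed limit or range.

## Working session

There is one attempt and no reset: what is moved stays moved. The work goes in short steps, Python scripts to look and compute and a tool call to move; the robot and the scene stay as the last step left them, time stands still between calls to the robot, and variables do not carry over. Pictures are saved under pics/ and viewed, at most 10 in all, crops included, and the job is handed in when it is done.

Besides the shell and the picture viewer there is one more tool, called after "Request:" as name([rows], argument=value, ...), one row to a line, values as JSON. carry_out: Moves the arm, as the interface text tells. Its arguments: {"type":"object","properties":{"commands":{"type":"array","items":{"type":"object","properties":{"jaw":{"type":"number"},"translation":{"type":"array","items":{"type":"number"}},"spin":{"type":"number"}}}},"squeeze":{"type":"number"}},"required":["commands"]}

```bash
mkdir -p pics; ls; cat > h.py <<'E'
import numpy as np, cv2
from bench import r
def ray(p,xy):
    K=np.array(p["K"]);E=np.array(p["extrinsics"])
    d=E[:3,:3]@np.linalg.solve(K,[xy[0],xy[1],1.0]);return E[:3,3],d/np.linalg.norm(d)
def atz(p,xy,z):
    o,d=ray(p,xy);return o+d*(z-o[2])/d[2]
def tri(l):
    A=0;b=0
    for p,xy in l:
        o,d=ray(p,xy);M=np.eye(3)-np.outer(d,d);A=A+M;b=b+M@o
    x=np.linalg.solve(A,b)
    return x,[round(float(np.linalg.norm((np.eye(3)-np.outer(d,d))@(x-o))),1) for o,d in (ray(*q) for q in l)]
E
python3 - <<'E'
from h import *
np.set_printoptions(precision=1,suppress=True)
s=r.sense();print(s)
P={}
ims=[]
for n in("scene","side","wrist"):
    p=r.snapshot(n);P[n]=p
    im=p["pixels"].copy()
    print(n,np.array(p["extrinsics"])[:3,3])
    for t in("drawer_handle","filter_unit","new_cartridge","bowl","mill","salt"):
        L=r.landmark_of(p,t)
        if L:
            xy=L[0]["xy"];print(t,np.round(xy,1),round(L[0]["score"],2),atz(p,xy,112 if t=="drawer_handle" else 0))
            cv2.circle(im,tuple(int(v) for v in xy),3,(0,0,255),-1)
    ims.append(im)
z=np.zeros_like(ims[0])
m=np.vstack([np.hstack(ims[:2]),np.hstack([ims[2],z])])
cv2.imwrite("pics/a.png",cv2.resize(m,(800,600)))
E
```

```text
pics
{'time': 0.0, 'joint_pos': array([72.1,  7.5, 85.3,  0. , 87.3, -4.9]), 'qd': array([ 0.1,  0. ,  0.1, -0.2,  0. ,  0.1]), 'joint_efforts': array([ -0. , -56.9, -50.1,  -0. ,   0. ,   0. ]), 'tool_pos': array([135.3, 583.9, 204.3]), 'tcp_rot': array([-179.9,   -0. ,  166.9]), 'ft_force': array([ 1.1,  0. , -0.6]), 'wrist_torque': array([-0., -0.,  0.]), 'grip_force': 0.0, 'finger_gap': 85.1928301459133}
scene [  23.1 -651.7  970.2]
drawer_handle [221.5 188.1] 0.95 [591.6  78.6 112. ]
filter_unit [264.4 181.2] 0.78 [781.6 111.4  -0. ]
new_cartridge [189.4 182.6] 0.72 [609.7 256.5   0. ]
bowl [197.  172.5] 0.78 [654.8 277.9   0. ]
mill [297.6 236.6] 0.75 [ 695.7 -108.9    0. ]
salt [311.7 218.3] 0.64 [774.  -88.4   0. ]
side [ 275.6 -557.8  738.5]
drawer_handle [225.2 192.8] 0.95 [614.5  61.5 112. ]
filter_unit [257.9 195.7] 0.86 [751.3 102.2   0. ]
new_cartridge [188.2 184.2] 0.5 [598.9 276.6   0. ]
bowl [202.4 175.1] 0.72 [659.2 291.5   0. ]
mill [287. 242.] 0.67 [707.5 -95.7   0. ]
salt [306.4 232.5] 0.68 [773.5 -99.8   0. ]
wrist [ 69.9 599.8 373.7]
```

View pics/a.png

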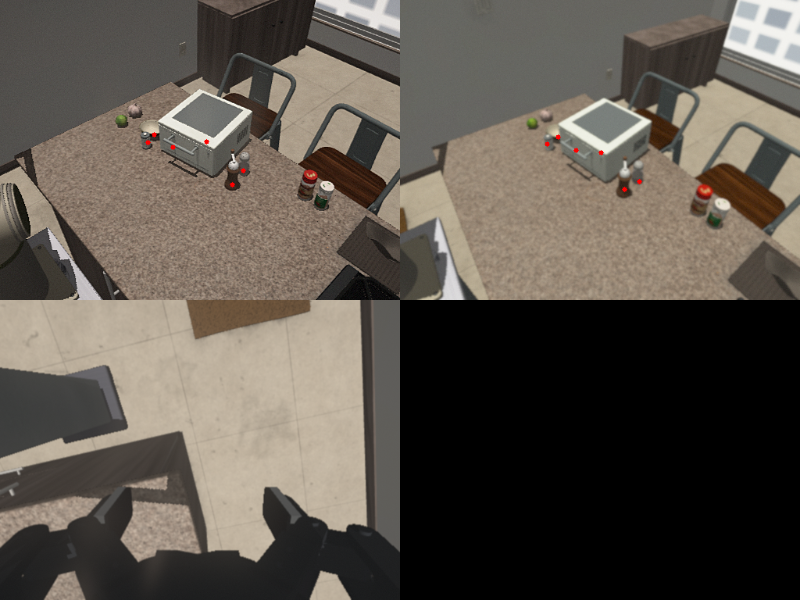

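The mosaic shows the unit's box near scene pixel (262,170), with the mill and salt on its right and the cartridge and bowl on its left. I'll zoom in for the handle and yaw.

```bash
python3 - <<'E'
from h import *
ims=[]
for n,(x,y) in(("scene",(170,100)),("side",(170,110))):
    p=r.snapshot(n)
    M=r.regions_of(p,"drawer_handle");im=p["pixels"].copy()
    for t in("drawer_handle","filter_unit"):
        for L in r.landmark_of(p,t)[:2]: print(n,t,L["xy"],L["score"])
    c=cv2.resize(im[y:y+150,x:x+160],None,fx=5,fy=5,interpolation=cv2.INTER_CUBIC)[:, :800]
    c=cv2.resize(c,(400*1,375)) if 0 else c
    cv2.imwrite(f"pics/b_{n}.png",c[:600])
E
```

```text
scene drawer_handle [225.5, 187.7] 0.67
scene filter_unit [260.5, 183.4] 0.57
side drawer_handle [223.8, 189.1] 0.92
side filter_unit [259.7, 195.7] 0.74
side filter_unit [304.0, 234.5] 0.29
```

View pics/b_scene.png

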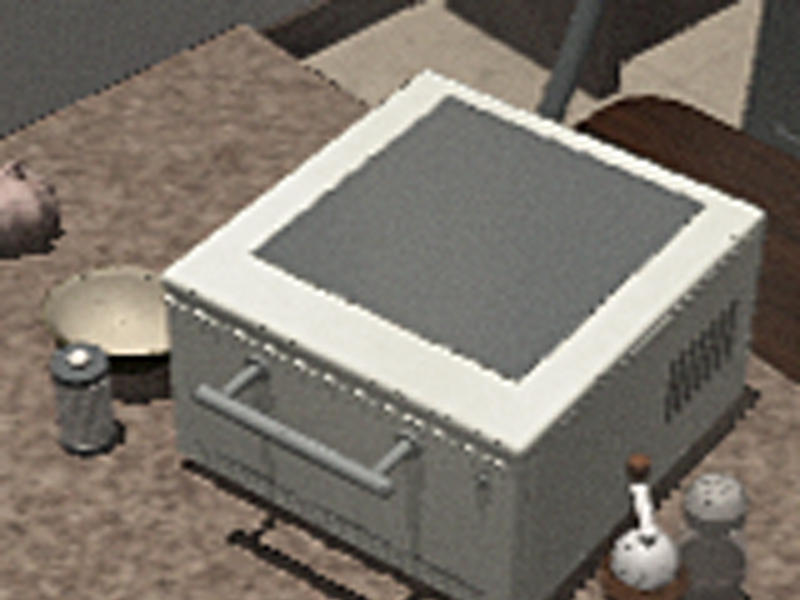

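View pics/b_side.png

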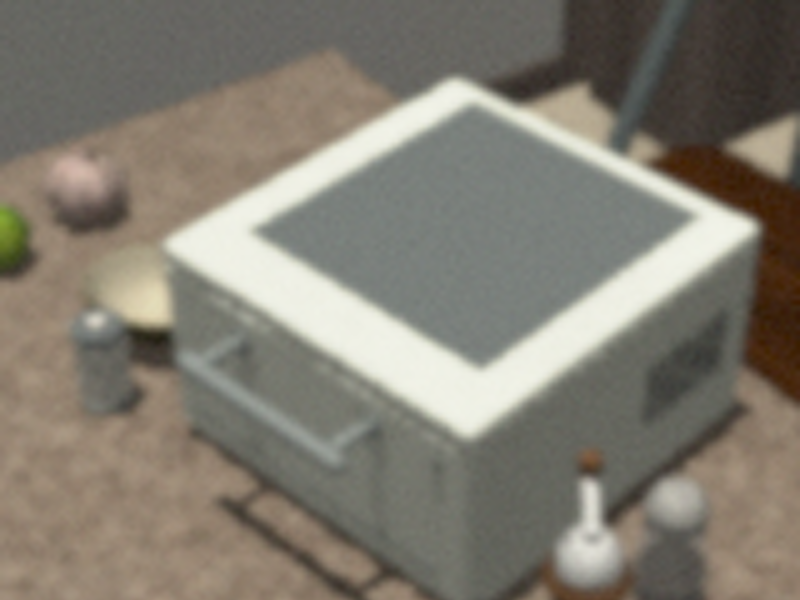

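Scene crop: top-plate corners at (164,283), (428,70), (765,212), (520,452) and handle ends at (200,392), (388,488). Side crop: corners (165,245), (455,78), (760,228), (470,438) and handle ends (183,360), (338,462). Next I fit the unit pose.

```bash
python3 - <<'E'
from h import *
from scipy.optimize import least_squares
np.set_printoptions(precision=1,suppress=True)
obj=np.array([[-125,120,145],[125,120,145],[125,-120,145],[-125,-120,145],[-160,60,112],[-160,-60,112]],float)
S={"scene":(np.array([[164,283],[428,70],[765,212],[520,452],[200,392],[388,488]])/5+[170,100]),
"side":(np.array([[165,245],[455,78],[760,228],[470,438],[183,360],[338,462]])/5+[170,110])}
P={n:r.snapshot(n) for n in S}
def W(q,o):
    c,s=np.cos(q[2]),np.sin(q[2]);return o@np.array([[c,-s,0],[s,c,0],[0,0,1]]).T+[q[0],q[1],0]
def proj(p,X):
    E=np.linalg.inv(np.array(p["extrinsics"]));c=X@E[:3,:3].T+E[:3,3];u=c@np.array(p["K"]).T;return u[:,:2]/u[:,2:]
for use in(["scene"],["side"],["scene","side"]):
    f=lambda q:np.concatenate([(proj(P[n],W(q,obj))-S[n]).ravel() for n in use])
    R=least_squares(f,[750,100,0.]);q=R.x
    print(use,q[:2],np.degrees(q[2]),"res",np.abs(R.fun).max())
print("handle",W(q,np.array([[-160,0,112.]])),"neck out",W(q,np.array([[-125-140+79,52,92.],[-125+0,120,0],[-125,-120,0]])))
for t in("new_cartridge","bowl","mill","salt"):
    print(t,[ (L[0]["score"],atz(P[n],L[0]["xy"],0)[:2]) for n in S for L in [r.landmark_of(P[n],t)] if L])
np.save("q.npy",q); print(r.sense()["tool_pos"])
E
```

```text
['scene'] [760.5  96.9] 11.623461225984045 res 1.7937159664557214
['side'] [764.7 100. ] 11.40058783435942 res 1.5005280239480783
['scene', 'side'] [762.7  98.3] 11.519844761608793 res 2.442345440599837
handle [[605.9  66.4 112. ]] neck out [[570.  112.1  92. ]
 [616.2 190.9   0. ]
 [664.1 -44.2   0. ]]
new_cartridge [(0.55, array([589.9, 237.6])), (0.61, array([599.8, 265.1]))]
bowl [(0.78, array([654.4, 278.9])), (0.78, array([655.3, 285.8]))]
mill [(0.68, array([ 698.7, -103.5])), (0.91, array([707.3, -96. ]))]
salt [(0.62, array([774.7, -86.5])), (0.93, array([769.5, -93.9]))]
[135.5 584.5 205.4]
```

Request:
carry_out([
  {"jaw":0.05,"translation":[-0.03,-0.021,0]},
  {"jaw":0.05,"translation":[-0.034,-0.0238,0]},
  {"jaw":0.05,"translation":[-0.034,-0.0238,0]},
  {"jaw":0.05,"translation":[-0.034,-0.0238,0]},
  {"jaw":0.05,"translation":[-0.034,-0.0238,0]},
  {"jaw":0.05,"translation":[-0.034,-0.0238,0]},
  {"jaw":0.05,"translation":[-0.034,-0.0238,0]},
  {"jaw":0.05,"translation":[-0.034,-0.0238,0]},
], squeeze=40)

```text
invalid input
```

Request:
carry_out([
  {"jaw":0.05,"translation":[-0.034,-0.0238,0]},
  {"jaw":0.05,"translation":[-0.034,-0.0238,0]},
  {"jaw":0.05,"translation":[-0.034,-0.0238,0]},
  {"jaw":0.05,"translation":[-0.034,-0.0238,0]},
  {"jaw":0.05,"translation":[-0.034,-0.0238,0]},
  {"jaw":0.05,"translation":[-0.034,-0.0238,0]},
  {"jaw":0.05,"translation":[-0.034,-0.0238,0]},
  {"jaw":0.05,"translation":[-0.034,-0.0238,0]},
])

```text
invalid input
```

Request:
carry_out([
  {"jaw":0.026,"translation":[0,0,0],"spin":0.12},
  {"jaw":0.026,"translation":[0,0,0],"spin":0.12},
  {"jaw":0.026,"translation":[0,0,0],"spin":0.12},
  {"jaw":0.026,"translation":[0,0,0],"spin":0.12},
  {"jaw":0.026,"translation":[0,0,0],"spin":0.12},
  {"jaw":0.026,"translation":[0,0,0],"spin":0.12},
  {"jaw":0.026,"translation":[0,0,0],"spin":0.12},
  {"jaw":0.026,"translation":[0,0,0],"spin":0.12},
])

```text
time: 2.62
tool_pos: [135.5, 584.5, 205.4]
tcp_rot: [-180.0, 0.0, 111.6]
ft_force: [0.6, -0.0, 0.4]
finger_gap: 26.3
grip_force: 0.0
```

Request:
carry_out([
  {"jaw":0.026,"translation":[-0.038,0.014,0],"spin":0},
  {"jaw":0.026,"translation":[-0.038,0.014,0],"spin":0},
  {"jaw":0.026,"translation":[-0.038,0.014,0],"spin":0},
  {"jaw":0.026,"translation":[-0.038,0.014,0],"spin":0},
  {"jaw":0.026,"translation":[-0.038,0.014,0],"spin":0},
  {"jaw":0.026,"translation":[-0.038,0.014,0],"spin":0},
  {"jaw":0.026,"translation":[-0.038,0.014,0],"spin":0},
  {"jaw":0.026,"translation":[-0.038,0.014,0],"spin":0},
], squeeze=40)

```text
time: 3.28
tool_pos: [354.0, 342.8, 205.7]
tcp_rot: [180.0, -0.0, 112.0]
ft_force: [0.8, 0.7, -0.3]
finger_gap: 26.0
grip_force: 0.0
```

Request:
carry_out([
  {"jaw":0.026,"translation":[-0.038,0.014,0],"spin":0},
  {"jaw":0.026,"translation":[-0.038,0.014,0],"spin":0},
  {"jaw":0.026,"translation":[-0.038,0.014,0],"spin":0},
  {"jaw":0.026,"translation":[-0.038,0.014,0],"spin":0},
  {"jaw":0.026,"translation":[-0.038,0.014,0],"spin":0},
  {"jaw":0.026,"translation":[-0.038,0.014,0],"spin":0.088},
  {"jaw":0.026,"translation":[0,0,0],"spin":0.088},
  {"jaw":0.026,"translation":[0,0,0],"spin":0},
])

```text
time: 3.95
tool_pos: [517.2, 162.2, 205.2]
tcp_rot: [-180.0, 0.0, 101.4]
ft_force: [-0.5, -0.3, -0.6]
finger_gap: 26.0
grip_force: 0.0
```

```bash
python3 - <<'E'
from h import *
np.set_printoptions(precision=1,suppress=True)
p=r.snapshot("wrist");s=r.sense();print(s["time"],s["tool_pos"],s["tcp_rot"],np.array(p["extrinsics"])[:3,3])
im=p["pixels"].copy()
for L in r.landmark_of(p,"drawer_handle")[:2]: print(L["xy"],L["score"],atz(p,L["xy"],112))
R=r.regions_of(p,"drawer_handle")
print([(x["score"],x["xy"],x["pixels"].sum()) for x in R])
cv2.imwrite("pics/c.png",im)
E
```

```text
4.0 [516.3 163.6 205.2] [-180.    -0.   101.8] [503.7 228.1 373.4]
[(0.96, [347.7, 225.6], np.int64(4689))]
```

View pics/c.png

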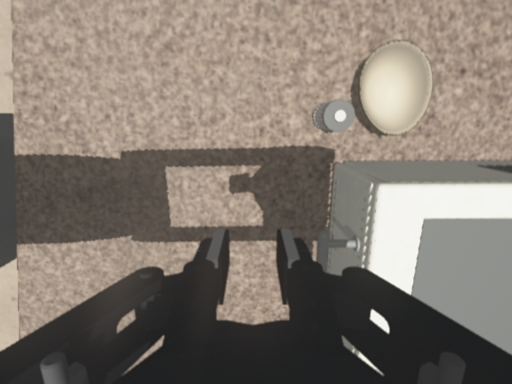

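The wrist view shows the box's front-left top corner at (380,183), the front top edge running down to about (366,280), the handle's left end near (322,235), and the cartridge and bowl at (338,115) and (397,88).

```bash
python3 - <<'E'
from h import *
np.set_printoptions(precision=1,suppress=True)
p=r.snapshot("wrist")
c=p["pixels"][150:310,300:512]
cv2.imwrite("pics/d.png",cv2.resize(c,(795,600),interpolation=cv2.INTER_CUBIC))
print(np.array(p["extrinsics"]),p["K"])
for xy,z in(((380,183),145),((366,280),145),((511,182),145),((322,235),112)): print(xy,atz(p,xy,z))
q=np.load("q.npy");c,s=np.cos(q[2]),np.sin(q[2])
X=np.array([[-125,120,145],[-125,0,145],[125,120,145],[-160,60,112],[-160,0,112]],float)@np.array([[c,-s,0],[s,c,0],[0,0,1]]).T+[q[0],q[1],0]
E=np.linalg.inv(np.array(p["extrinsics"]));u=(X@E[:3,:3].T+E[:3,3])@np.array(p["K"]).T
print(X,u[:,:2]/u[:,2:])
E
```

```text
[[  1.    0.2   0.1 501.4]
 [  0.2  -0.9  -0.3 230.6]
 [  0.    0.3  -1.  373.6]
 [  0.    0.    0.    1. ]] [[280.    0.  252.5]
 [  0.  280.  195.7]
 [  0.    0.    1. ]]
(380, 183) [616.5 202.3 145. ]
(366, 280) [633.8 112.3 145. ]
(511, 182) [723.2 226.1 145. ]
(322, 235) [593.5 134.9 112. ]
[[616.2 190.9 145. ]
 [640.2  73.4 145. ]
 [861.2 240.9 145. ]
 [593.9 125.2 112. ]
 [605.9  66.4 112. ]] [[375.3 195.8]
 [359.6 316.3]
 [669.4 198.6]
 [319.8 243.8]
 [315.7 295.2]]
```

View pics/d.png

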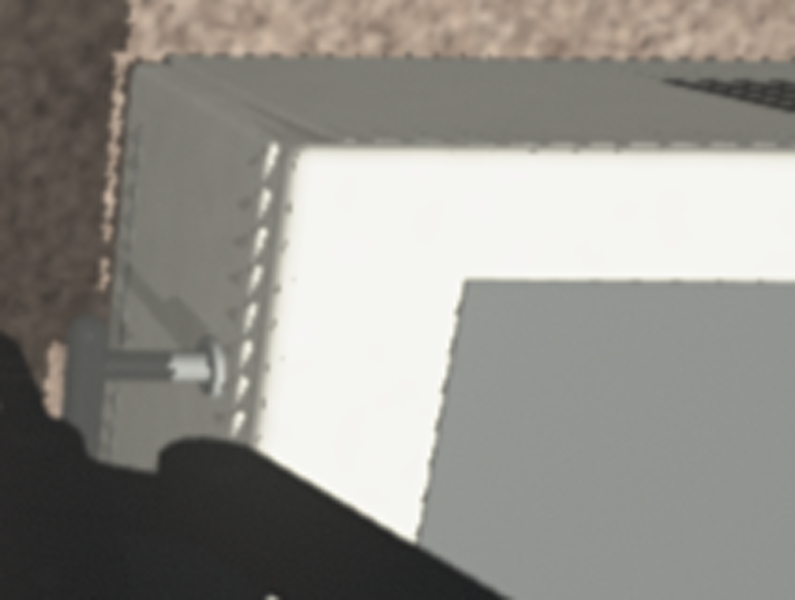

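Zoomed wrist crop: corner at full pixel (377.3,189.5), front edge point (368.8,267.3), side edge (512,190.5), handle's left end (323,235). I'll refit with these.

```bash
python3 - <<'E'
from h import *
from scipy.optimize import least_squares
np.set_printoptions(precision=1,suppress=True)
p=r.snapshot("wrist");s=r.sense()
A=lambda xy,z:atz(p,xy,z)[:2]
c=A((377.3,189.5),145);e=A((368.8,267.3),145);t=A((512,190.5),145);h=A((323,235),112);b=A((322,262),112)
print("corner",c,e,t,"h",h,"front dir",np.degrees(np.arctan2(*(c-e)[::-1]))-90,"side dir",np.degrees(np.arctan2(*(t-c)[::-1])))
f=lambda q:np.concatenate([(lambda R,o:np.r_[ (R.T@(c-o))-[-125,120],(R.T@(e-o))[0]+125,(R.T@(t-o))[1]-120,R.T@(h-o)-[-160,60]])(np.array([[np.cos(q[2]),-np.sin(q[2])],[np.sin(q[2]),np.cos(q[2])]]),q[:2])])
R=least_squares(f,[762,98,.2]);q=R.x;print(q[:2],np.degrees(q[2]),R.fun)
u=np.array([np.cos(q[2]),np.sin(q[2])]);v=np.array([-u[1],u[0]])
H=q[:2]-160*u;N=q[:2]-186*u+52*v
print("handle",H,"neck",N);np.save("q2.npy",q)
y=np.radians(s["tcp_rot"][2]);d=H-s["tool_pos"][:2]
print(s["tool_pos"],s["tcp_rot"],"tool dx,dy",d@[np.cos(y),np.sin(y)],d@[np.sin(y),-np.cos(y)])
E
```

```text
corner [616.  196.8] [632.2 125.6] [727.3 219.8] h [594.4 135.4] front dir 12.775776506877989 side dir 11.65085922842238
[762.6 104.7] 10.917193242690269 [-1.5 -1.7  0.9 -0.3  0.7  2. ]
handle [605.5  74.4] neck [570.2 120.5]
[515.4 165.4 205.5] [180.   -0.  102.1] tool dx,dy -107.85944574084218 69.05277959357598
```

Request:
carry_out([
  {"jaw":0.026,"translation":[-0.024,0.0173,0],"spin":0.008},
  {"jaw":0.026,"translation":[-0.024,0.0173,0],"spin":0},
  {"jaw":0.026,"translation":[-0.024,0.0173,0],"spin":0},
  {"jaw":0.026,"translation":[-0.024,0.0173,0],"spin":0},
  {"jaw":0.026,"translation":[0,0,0.025],"spin":0},
  {"jaw":0.026,"translation":[0,0,0.02],"spin":0},
  {"jaw":0.026,"translation":[0,0,0],"spin":0},
  {"jaw":0.026,"translation":[0,0,0],"spin":0},
])

```text
time: 4.87
tool_pos: [601.5, 85.0, 159.2]
tcp_rot: [-179.8, -0.0, 101.5]
ft_force: [-0.3, -0.7, 0.7]
finger_gap: 26.1
grip_force: 0.0
```

```bash
python3 - <<'E'
from h import *
np.set_printoptions(precision=1,suppress=True)
p=r.snapshot("wrist");s=r.sense();print(s["time"],s["tool_pos"],s["tcp_rot"])
for n in("scene","side"):
    print(n,[(L["xy"],L["score"]) for L in r.landmark_of(r.snapshot(n),"drawer_handle")[:1]])
for L in r.landmark_of(p,"drawer_handle")[:2]: print(L["xy"],L["score"],atz(p,L["xy"],112))
t=s["tool_pos"];E=np.linalg.inv(np.array(p["extrinsics"]))
for z in(112,t[2]):
  X=np.array([t[0],t[1],z]);u=p["K"]@(E[:3,:3]@X+E[:3,3]);print(z,u[:2]/u[2])
cv2.imwrite("pics/e.png",cv2.resize(p["pixels"][134:384,130:463],(799,600),interpolation=cv2.INTER_CUBIC))
E
```

```text
4.9167 [602.6  85.  160.9] [-180.    -0.   101.5]
scene [([225.0, 188.1], 0.86)]
side [([220.8, 193.6], 0.92)]
[254.8, 217.1] 0.76 [605.1  75.5 112. ]
112 [254.2 205.6]
160.8963452067504 [254.4 228.5]
```

View pics/e.png

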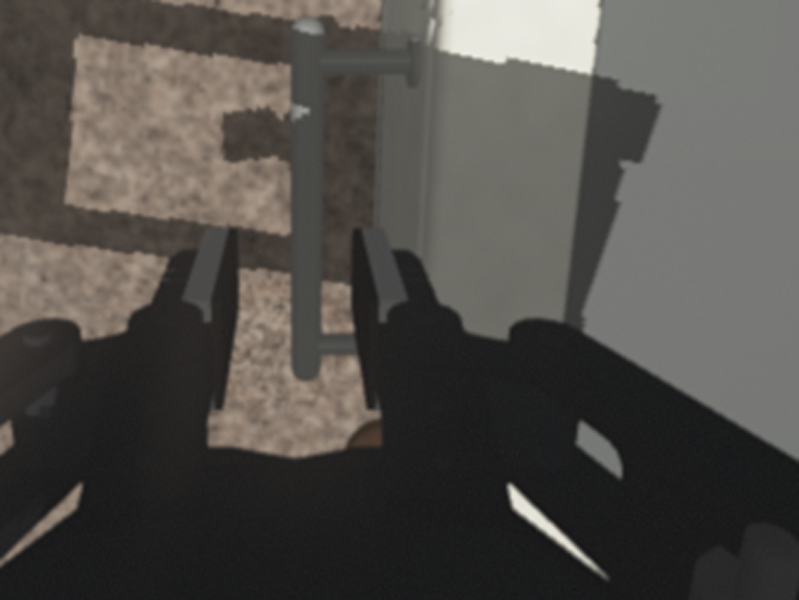

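The bar lies between the fingers, about 3 mm toward the unit from the finger centre (crop column 307, finger midpoint 295). I'll shift 2 mm, descend and close.

Request:
carry_out([
  {"jaw":0.026,"translation":[0,0.002,0.02],"spin":0},
  {"jaw":0.026,"translation":[0,0,0.02],"spin":0},
  {"jaw":0.026,"translation":[0,0,0.018],"spin":0},
  {"jaw":0.026,"translation":[0,0,0.01],"spin":0},
  {"jaw":0.0,"translation":[0,0,0],"spin":0},
  {"jaw":0.0,"translation":[0,0,0],"spin":0},
  {"jaw":0.0,"translation":[0,0,0],"spin":0},
  {"jaw":0.0,"translation":[0,0,0],"spin":0},
], squeeze=50)

```text
time: 5.83
tool_pos: [606.3, 84.5, 94.3]
tcp_rot: [179.8, 0.0, 101.4]
ft_force: [-0.1, 0.5, 1.2]
finger_gap: -0.2
grip_force: 0.0
```

```bash
python3 - <<'E'
from h import *
np.set_printoptions(precision=1,suppress=True)
p=r.snapshot("wrist");s=r.sense();print(s["time"],s["tool_pos"],s["tcp_rot"],s["finger_gap"],s["grip_force"])
a=cv2.resize(p["pixels"][134:384,130:463],(480,360),interpolation=cv2.INTER_CUBIC)
b=r.snapshot("side")["pixels"][120:240,190:290];b=cv2.resize(b,(300,360),interpolation=cv2.INTER_CUBIC)
cv2.imwrite("pics/f.png",np.hstack([a,b]))
E
```

```text
5.8833 [606.1  84.5  94.1] [179.9   0.  101.4] -0.4688521444316409 0.0
```

View pics/f.png

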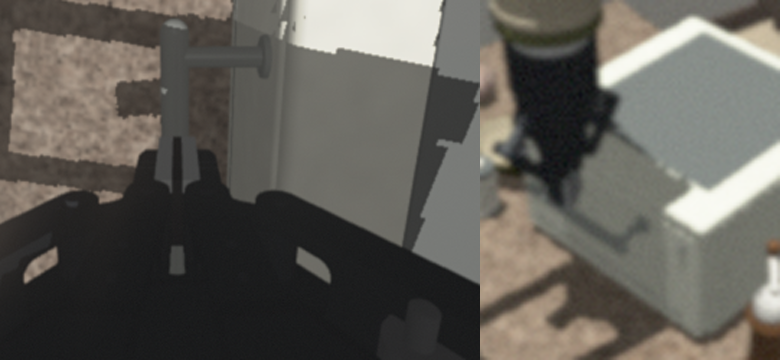

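The picture shows the shut fingers in line with the bar, yet the gap reads 0, so nothing is held. I'll triangulate the bar's ends to check its height.

```bash
python3 - <<'E'
from h import *
from scipy.spatial.transform import Rotation as Ro
np.set_printoptions(precision=1,suppress=True)
def T(t,e):
    M=np.eye(4);M[:3,:3]=Ro.from_euler("xyz",e,degrees=True).as_matrix();M[:3,3]=t;return M
p=r.snapshot("wrist");s=r.sense();H=np.linalg.inv(T(s["tool_pos"],s["tcp_rot"]))@np.array(p["extrinsics"])
print(H)
w=lambda t,e:{"K":p["K"],"extrinsics":T(t,e)@H}
c=w([516,164.5,205.3],[180,0,101.8]);e=w([602.3,85,160.5],[180,0,101.5]);f=w([606.2,84.5,94.2],[180,0,101.4])
sc=r.snapshot("scene");sd=r.snapshot("side")
L=[(c,(323,235)),(e,(259,146)),(f,(251,151)),(sc,(210,178.4)),(sd,(206.6,182))]
R=[(e,(257.5,291)),(sc,(247.6,197.6)),(sd,(237.6,202.4))]
for q in(L,L[:3],L[1:3],L[3:],L[1:2]+L[3:],R,R[1:]):print(*tri(q))
im=p["pixels"];b=sd["pixels"][150:225,195:285]
cv2.imwrite("pics/g.png",np.hstack([cv2.resize(im[200:330,220:280],(270,585),interpolation=cv2.INTER_CUBIC),cv2.resize(sc["pixels"][150:230,190:260],(512,585),interpolation=cv2.INTER_CUBIC)]))
E
```

```text
[[   0.    -1.    -0.3   67.2]
 [   1.    -0.     0.    -0.1]
 [  -0.    -0.3    1.  -168.5]
 [   0.     0.     0.     1. ]]
[596.7 132.7 108.1] [0.2, 1.6, 1.5, 0.9, 1.0]
[596.8 132.6 107.6] [0.1, 1.5, 1.5]
[596.2 134.7 129. ] [1.5, 1.5]
[598.5 135.6 105.2] [0.9, 0.9]
[597.2 132.3 108.3] [1.0, 1.4, 0.8]
[620.9   8.5 112.3] [1.9, 2.3, 1.9]
[616.4   3.9 117.7] [1.8, 1.8]
```

View pics/g.png

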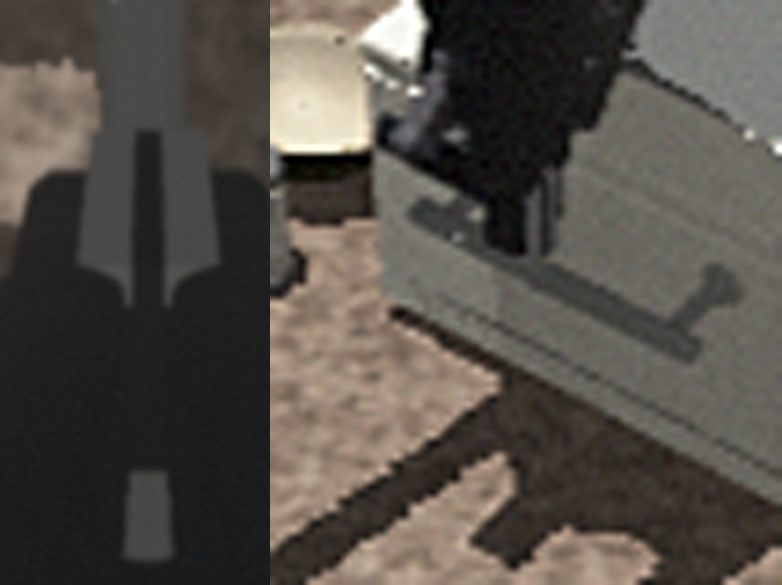

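The bar is at z≈110 as specified, and (606,84) is on its line. But both views show the shut fingertips ending just above the bar, so they reach less far than the nominal TCP. I'll check the offset, reopen and go deeper carefully.

```bash
python3 -c "
from bench import r
print(r.grasp_offset,[a for a in dir(r) if a[0]!='_'])"
```

```text
18.700000000000003 ['PlanningError', 'grasp_offset', 'hand_in', 'landmark_of', 'regions_of', 'sense', 'snapshot', 'spot_in']
```

Request:
carry_out([
  {"jaw":0.028,"translation":[0,0,0],"spin":0},
  {"jaw":0.028,"translation":[0,0,0],"spin":0},
  {"jaw":0.028,"translation":[0,0,0],"spin":0},
  {"jaw":0.028,"translation":[0,0,0],"spin":0},
  {"jaw":0.028,"translation":[0,0,0.004],"spin":0},
  {"jaw":0.028,"translation":[0,0,0.004],"spin":0},
  {"jaw":0.028,"translation":[0,0,0.004],"spin":0},
  {"jaw":0.028,"translation":[0,0,0],"spin":0},
])

```text
time: 6.75
tool_pos: [604.1, 84.4, 78.8]
tcp_rot: [-179.9, -0.0, 101.4]
ft_force: [-0.3, -0.0, -1.5]
finger_gap: 28.0
grip_force: 0.0
```

Request:
carry_out([
  {"jaw":0.0,"translation":[0,0,0],"spin":0},
  {"jaw":0.0,"translation":[0,0,0],"spin":0},
  {"jaw":0.0,"translation":[0,0,0],"spin":0},
  {"jaw":0.0,"translation":[0,0,0],"spin":0},
  {"jaw":0.0,"translation":[0,0,0],"spin":0},
  {"jaw":0.0,"translation":[0,0,0],"spin":0},
  {"jaw":0.0,"translation":[0,0,0],"spin":0},
  {"jaw":0.0,"translation":[0,0,0],"spin":0},
])

```text
time: 7.42
tool_pos: [604.9, 84.4, 80.2]
tcp_rot: [-180.0, -0.0, 101.4]
ft_force: [1.7, 0.1, -5.1]
finger_gap: 8.8
grip_force: 48.7
```

Request:
carry_out([
  {"jaw":0.0,"translation":[0,-0.004,0],"spin":0},
  {"jaw":0.0,"translation":[0,-0.007,0],"spin":0},
  {"jaw":0.0,"translation":[0,-0.01,0],"spin":0},
  {"jaw":0.0,"translation":[0,-0.01,0],"spin":0},
  {"jaw":0.0,"translation":[0,-0.01,0],"spin":0},
  {"jaw":0.0,"translation":[0,-0.01,0],"spin":0},
  {"jaw":0.0,"translation":[0,-0.01,0],"spin":0},
  {"jaw":0.0,"translation":[0,-0.009,0],"spin":0},
])

```text
time: 8.08
tool_pos: [535.4, 70.3, 80.2]
tcp_rot: [-180.0, 0.0, 101.4]
ft_force: [4.2, 0.4, -7.0]
finger_gap: 8.4
grip_force: 49.6
```

Request:
carry_out([
  {"jaw":0.0,"translation":[0,-0.01,0],"spin":0},
  {"jaw":0.0,"translation":[0,-0.011,0],"spin":0},
  {"jaw":0.0,"translation":[0,-0.011,0],"spin":0},
  {"jaw":0.0,"translation":[0,-0.011,0],"spin":0},
  {"jaw":0.0,"translation":[0,-0.011,0],"spin":0},
  {"jaw":0.0,"translation":[0,-0.009,0],"spin":0},
  {"jaw":0.0,"translation":[0,-0.007,0],"spin":0},
  {"jaw":0.0,"translation":[0,-0.002,0],"spin":0},
])

```text
time: 8.75
tool_pos: [468.0, 56.5, 80.4]
tcp_rot: [179.6, 0.0, 101.4]
ft_force: [28.5, 3.7, -30.7]
finger_gap: 8.4
grip_force: 49.0
```

Request:
carry_out([
  {"jaw":0.0,"translation":[0,0,0],"spin":0},
  {"jaw":0.03,"translation":[0,0,0],"spin":0},
  {"jaw":0.03,"translation":[0,0,0],"spin":0},
  {"jaw":0.03,"translation":[0,0,0],"spin":0},
  {"jaw":0.03,"translation":[0,0,0],"spin":0},
  {"jaw":0.03,"translation":[0,0,-0.03],"spin":0},
  {"jaw":0.03,"translation":[0,0,-0.04],"spin":0},
  {"jaw":0.03,"translation":[0,0,-0.04],"spin":0},
])

```text
time: 9.42
tool_pos: [464.3, 56.3, 190.7]
tcp_rot: [-179.8, -0.0, 101.4]
ft_force: [1.8, 0.0, -0.4]
finger_gap: 29.8
grip_force: 0.0
```

Request:
carry_out([
  {"jaw":0.04,"translation":[0.0098,0.0294,0],"spin":0},
  {"jaw":0.04,"translation":[0.0098,0.0294,0],"spin":0},
  {"jaw":0.04,"translation":[0.0098,0.0294,0],"spin":0},
  {"jaw":0.04,"translation":[0.0098,0.0294,0],"spin":0},
  {"jaw":0.04,"translation":[0,0,0],"spin":0},
  {"jaw":0.04,"translation":[0,0,0],"spin":0},
  {"jaw":0.04,"translation":[0,0,0],"spin":0},
  {"jaw":0.04,"translation":[0,0,0],"spin":0},
])

```text
time: 10.08
tool_pos: [572.8, 117.6, 190.8]
tcp_rot: [180.0, 0.0, 101.4]
ft_force: [-0.6, 0.3, 0.9]
finger_gap: 40.3
grip_force: 0.0
```

```bash
python3 - <<'E'
from h import *
np.set_printoptions(precision=1,suppress=True)
p=r.snapshot("wrist");s=r.sense();print(s["time"],s["tool_pos"],s["tcp_rot"])
sc=r.snapshot("scene");sd=r.snapshot("side")
for t,z in(("cap_grip",112),("cap",92),("neck",92),("drawer_handle",112)):
    for n,q in(("w",p),("sc",sc),("sd",sd)):
        L=r.landmark_of(q,t)
        if L: print(n,t,np.array(L[0]["xy"]),round(L[0]["score"],2),atz(q,L[0]["xy"],z))
t=s["tool_pos"];E=np.linalg.inv(np.array(p["extrinsics"]))
for z in(112,123,t[2]):
  X=np.array([t[0],t[1],z]);u=p["K"]@(E[:3,:3]@X+E[:3,3]);print(z,u[:2]/u[2])
cv2.imwrite("pics/h.png",cv2.resize(p["pixels"][114:384,100:460],(800,600),interpolation=cv2.INTER_CUBIC))
E
```

```text
10.1333 [572.9 117.6 191. ] [180.    0.  101.4]
w cap_grip [250.9 196.5] 0.68 [571.5 115.9 112. ]
sd cap_grip [199. 186.] 0.75 [570.5 126.3 112. ]
w cap [251.9 188.6] 0.62 [571.9 118.5  92. ]
sc cap [203.9 189.4] 0.74 [566.6 123.   92. ]
sd cap [204.8 192.3] 0.57 [580.3 115.4  92. ]
sc neck [204.6 191.7] 0.94 [562.4 114.7  92. ]
sd neck [204.6 191.3] 0.78 [581.9 119.3  92. ]
w drawer_handle [136.5 245.6] 0.63 [473.3  46.1 112. ]
sc drawer_handle [189.6 217.6] 0.9 [465.2  48.8 112. ]
sd drawer_handle [182.3 220.9] 0.87 [474.2  33.6 112. ]
112 [252.7 195.1]
123 [252.7 198.4]
190.99752873370844 [252.8 227.4]
```

View pics/h.png

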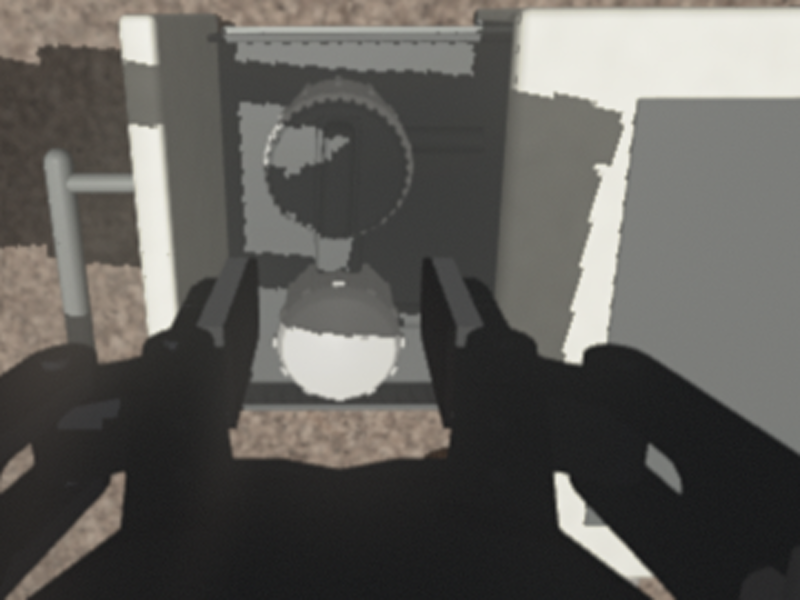

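The drawer is out. The cap disc is at crop (338,163), which backprojects to about (572,117), right under the TCP, and the wing runs vertically in the image along the unit's y, as expected. I'll descend around the wing, watching the force.

Request:
carry_out([
  {"jaw":0.036,"translation":[-0.001,-0.001,0.03],"spin":0},
  {"jaw":0.036,"translation":[0,0,0.035],"spin":0},
  {"jaw":0.036,"translation":[0,0,0.02],"spin":0},
  {"jaw":0.036,"translation":[0,0,0.008],"spin":0},
  {"jaw":0.036,"translation":[0,0,0.006],"spin":0},
  {"jaw":0.036,"translation":[0,0,0.005],"spin":0},
  {"jaw":0.036,"translation":[0,0,0.003],"spin":0},
  {"jaw":0.036,"translation":[0,0,0],"spin":0},
])

```text
time: 11.5
tool_pos: [573.3, 117.0, 84.2]
tcp_rot: [179.9, 0.0, 101.4]
ft_force: [-0.0, -0.7, -0.7]
finger_gap: 35.9
grip_force: 0.0
```

Request:
carry_out([
  {"jaw":0.036,"translation":[0,0,0.002],"spin":0},
  {"jaw":0.036,"translation":[0,0,0.002],"spin":0},
  {"jaw":0.036,"translation":[0,0,0],"spin":0},
  {"jaw":0.0,"translation":[0,0,0],"spin":0},
  {"jaw":0.0,"translation":[0,0,0],"spin":0},
  {"jaw":0.0,"translation":[0,0,0],"spin":0},
  {"jaw":0.0,"translation":[0,0,0],"spin":0},
  {"jaw":0.0,"translation":[0,0,0],"spin":0},
], squeeze=40)

```text
time: 12.17
tool_pos: [572.9, 116.9, 79.8]
tcp_rot: [180.0, 0.0, 101.4]
ft_force: [-0.1, -1.5, 3.2]
finger_gap: 12.1
grip_force: 39.8
```

The wing is gripped (gap about 12 mm). I'll try a small positive turn.

Request:
carry_out([
  {"jaw":0.0,"translation":[0,0,0],"spin":0.03},
  {"jaw":0.0,"translation":[0,0,0],"spin":0.03},
  {"jaw":0.0,"translation":[0,0,0],"spin":0.03},
  {"jaw":0.0,"translation":[0,0,0],"spin":0.03},
  {"jaw":0.0,"translation":[0,0,0],"spin":0.03},
  {"jaw":0.0,"translation":[0,0,0],"spin":0.03},
  {"jaw":0.0,"translation":[0,0,0],"spin":0.03},
  {"jaw":0.0,"translation":[0,0,0],"spin":0.03},
])

```text
time: 12.83
tool_pos: [572.9, 116.9, 79.8]
tcp_rot: [180.0, -0.0, 87.6]
ft_force: [-1.0, 0.1, 2.9]
finger_gap: 11.6
grip_force: 39.7
```

```bash
python3 -c "
from bench import r
s=r.sense();print(s['wrist_torque'],s['ft_force'],s['tcp_rot'],s['finger_gap'],s['grip_force'],s['joint_pos'])"
```

```text
[0.07930489 0.02373218 0.06672553] [-0.97693656  0.10582259  2.85150069] [ 1.79958997e+02 -5.50588652e-03  8.75745969e+01] 11.612781783697855 39.74846363067627 [ 6.51327122e+00  1.04153371e+01  9.54582622e+01 -9.69023661e-04
  7.40850404e+01  8.93894170e+00]
```

Request:
carry_out([
  {"jaw":0.0,"translation":[0,0,0],"spin":0.02},
  {"jaw":0.0,"translation":[0,0,0],"spin":0.02},
  {"jaw":0.0,"translation":[0,0,0],"spin":0.02},
  {"jaw":0.0,"translation":[0,0,0],"spin":0.02},
  {"jaw":0.0,"translation":[0,0,0],"spin":0.02},
  {"jaw":0.0,"translation":[0,0,0],"spin":0.02},
  {"jaw":0.0,"translation":[0,0,0],"spin":0},
  {"jaw":0.0,"translation":[0,0,0],"spin":0},
])

```text
time: 13.5
tool_pos: [572.9, 116.9, 79.8]
tcp_rot: [180.0, -0.0, 80.7]
ft_force: [-0.1, 0.4, 4.8]
finger_gap: 11.7
grip_force: 40.2
```

```bash
python3 -c "
from bench import r
s=r.sense();print(s['wrist_torque'],s['ft_force'],s['tcp_rot'],s['finger_gap'],s['grip_force'])"
```

```text
[-0.01669073  0.0669697  -0.06633278] [-0.0880737   0.38060483  4.80462793] [ 1.79961034e+02 -1.26901891e-02  8.07189303e+01] 11.664124815646822 40.21422564983368
```

It has turned 21° with no torque and no change in gap, which is past the 10° wrong-way stop, so this way opens. I'll continue to about 64°.

Request:
carry_out([
  {"jaw":0.0,"translation":[0,0,0],"spin":0.094},
  {"jaw":0.0,"translation":[0,0,0],"spin":0.094},
  {"jaw":0.0,"translation":[0,0,0],"spin":0.094},
  {"jaw":0.0,"translation":[0,0,0],"spin":0.094},
  {"jaw":0.0,"translation":[0,0,0],"spin":0.094},
  {"jaw":0.0,"translation":[0,0,0],"spin":0.094},
  {"jaw":0.0,"translation":[0,0,0],"spin":0.094},
  {"jaw":0.0,"translation":[0,0,0],"spin":0.094},
])

```text
time: 14.17
tool_pos: [572.9, 117.0, 79.8]
tcp_rot: [180.0, -0.0, 37.4]
ft_force: [-0.4, -0.2, 5.0]
finger_gap: 12.0
grip_force: 40.1
```

```bash
python3 - <<'E'
from h import *
s=r.sense();print(s['wrist_torque'],s['ft_force'],s['tcp_rot'],s['finger_gap'],s['grip_force'])
for n in("wrist","scene"):
    p=r.snapshot(n)
    for t in("cap","cap_grip"):
        for R in r.regions_of(p,t)[:1]: print(n,t,R["score"],R["xy"],cv2.minAreaRect(np.argwhere(R["pixels"])[:,::-1].astype(np.float32)))
cv2.imwrite("pics/i.png",np.hstack([cv2.resize(p["pixels"][140:240,150:250],(500,500),interpolation=cv2.INTER_CUBIC)]))
E
```

```text
[0.05678789 0.04050298 0.05994439] [-0.44971348 -0.16376172  4.96696172] [ 1.79980511e+02 -3.93449172e-02  3.73813228e+01] 11.964819197803209 40.14575779438019
wrist cap 0.7 [252.3, 222.3] ((253.00003051757812, 231.50001525878906), (102.53048706054688, 101.11627197265625), 45.0)
wrist cap_grip 0.57 [252.9, 225.2] ((252.75003051757812, 231.75001525878906), (102.53048706054688, 101.8233642578125), 45.0)
scene cap 0.71 [205.1, 189.1] ((207.50001525878906, 189.5), (18.384775161743164, 19.798988342285156), 45.0)
scene cap_grip 0.47 [207.8, 190.4] ((207.0, 188.5), (17.0, 22.0), 90.0)
```

View pics/i.png

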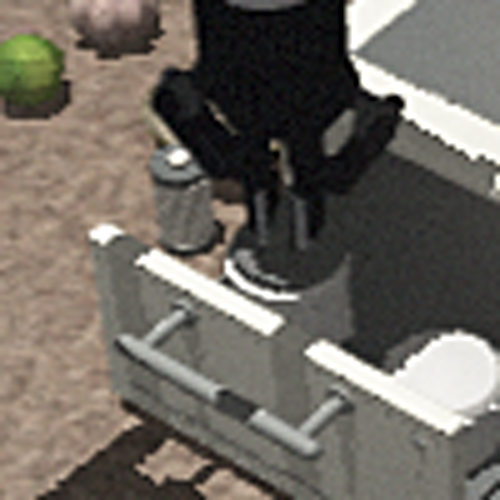

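The scene view shows the drawer out and the fingers on the wing around (275,220), turned. I'll lift, gently at first.

Request:
carry_out([
  {"jaw":0.0,"translation":[0,0,-0.001],"spin":0},
  {"jaw":0.0,"translation":[0,0,-0.002],"spin":0},
  {"jaw":0.0,"translation":[0,0,-0.002],"spin":0},
  {"jaw":0.0,"translation":[0,0,-0.003],"spin":0},
  {"jaw":0.0,"translation":[0,0,-0.003],"spin":0},
  {"jaw":0.0,"translation":[0,0,-0.003],"spin":0},
  {"jaw":0.0,"translation":[0,0,-0.003],"spin":0},
  {"jaw":0.0,"translation":[0,0,-0.003],"spin":0},
])

```text
time: 15.13
tool_pos: [572.6, 116.9, 99.8]
tcp_rot: [180.0, -0.0, 37.7]
ft_force: [-1.0, -0.6, -2.0]
finger_gap: 12.0
grip_force: 39.3
```

Request:
carry_out([
  {"jaw":0.0,"translation":[0,0,-0.006],"spin":0},
  {"jaw":0.0,"translation":[0,0,-0.008],"spin":0},
  {"jaw":0.0,"translation":[0,0,-0.01],"spin":0},
  {"jaw":0.0,"translation":[0,0,-0.01],"spin":0},
  {"jaw":0.0,"translation":[0,0,-0.008],"spin":0},
  {"jaw":0.0,"translation":[0,0,-0.005],"spin":0},
  {"jaw":0.0,"translation":[0,0,-0.003],"spin":0},
  {"jaw":0.0,"translation":[0,0,0],"spin":0},
])

```text
time: 15.8
tool_pos: [573.1, 116.9, 150.5]
tcp_rot: [180.0, -0.1, 37.7]
ft_force: [-0.3, 0.4, -1.7]
finger_gap: 12.2
grip_force: 39.3
```

Request:
carry_out([
  {"jaw":0.0,"translation":[0,0,0],"spin":0},
  {"jaw":0.0,"translation":[0,0,0],"spin":0},
  {"jaw":0.0,"translation":[0,0,0],"spin":0},
  {"jaw":0.0,"translation":[0,0,0],"spin":0},
  {"jaw":0.0,"translation":[0,0,0],"spin":0},
  {"jaw":0.0,"translation":[0,0,0],"spin":0},
  {"jaw":0.0,"translation":[0,0,0],"spin":0},
  {"jaw":0.0,"translation":[0,0,0],"spin":0},
])

```text
time: 16.47
tool_pos: [572.6, 116.9, 149.4]
tcp_rot: [-180.0, 0.0, 37.7]
ft_force: [0.4, 0.1, -1.0]
finger_gap: 12.0
grip_force: 39.3
```

```bash
python3 - <<'E'
from h import *
np.set_printoptions(precision=1,suppress=True)
s=r.sense();print(s['ft_force'],s['tool_pos'],s['finger_gap'],s['grip_force'])
P={n:r.snapshot(n) for n in("wrist","scene","side")}
for t in("cap","neck","drawer_handle"):
    l=[]
    for n,p in P.items():
        L=r.landmark_of(p,t)
        if L and L[0]["score"]>.4: l.append((p,L[0]["xy"]));print(n,t,np.array(L[0]["xy"]),L[0]["score"])
    if len(l)>1: print(t,*tri(l))
E
```

```text
[ 0.4  0.1 -1. ] [572.6 116.9 149.4] 12.042948257938463 39.27417039871216
wrist cap [251.9 233. ] 0.82
scene cap [203.2 171.5] 0.84
side cap [200.4 173.2] 0.72
cap [571.4 118.2 158.6] [1.2, 5.2, 4.5]
side neck [203.7 194. ] 0.94
scene drawer_handle [191.6 219.4] 0.87
side drawer_handle [182.6 218.8] 0.56
drawer_handle [491.8  82.1  64.2] [2.5, 2.5]
```

The cap is at about z 159 with the rim at 92, on the neck's axis, held still at 39 N, and the drawer has not moved. Handing in.

```bash
python3 -c "
from bench import r
print(r.hand_in())"
```

```text
the job is handed in; nothing more can be done
None
```

The drawer is fully out. The cap turned free with a positive tool spin (clockwise seen from above), about 64°, and is held level and still about 70 mm above the open housing. I handed the job in; no verdict came back.

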